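# Set out the titration place in a ship's laboratory

### The job

Set out the titration place: stand the beaker in the middle of the stirrer's round steel plate with the knobbed cover centred on top of it, and stand the squat jar in the middle of the white tile. Stand the tall bottle on the metal tray midway between the stirrer and the tile, and the small vial on the tray directly behind that bottle (on the side away from the robot, square to the line from stirrer to tile) with a gap of about 15 mm between the two. Do not tip anything over on the way, and leave all five standing upright, at rest and let go.

Things in the scene. Friction and masses are not known exactly. Their poses are not given: they have to be found in the camera images.
- beaker: Loose. Open white plastic beaker, the only open vessel among the loose things: 60 mm outer diameter (straight sides, rim flaring to 64 mm), 70 mm high, wall 3 mm, about 70 g. Origin: centre of the underside, z up. All five loose things are round, start upright on the bench and can be gripped with 15 N.
- cover: Loose. Flat grey plastic cover for the beaker: a disc of 74 mm diameter, 4 mm thick, flat below (no rim or spigot), with an upright cylindrical knob in the middle, 18 mm diameter, from 4 to 26 mm height; grip the knob. About 50 g. It lies knob up. Origin: centre of the underside.
- jar: Loose. Squat closed jar: 54 mm diameter, 50 mm high, white body and a grey screw cap of the same diameter above 37 mm height, about 150 g. Origin: centre of the underside.
- bottle: Loose. Tall closed sample bottle, pale translucent-blue look, 38 mm diameter up to 64 mm height, then a neck and a white cap of 32 mm diameter from 68 to 90 mm height (90 mm high in all), about 110 g. Origin: centre of the underside. (The much bigger bottles, 60 mm wide and 140 mm high, in the white basin at the robot's left are not part of the job.)
- vial: Loose. Small closed vial, 24 mm diameter, 55 mm high, pale blue with a white cap of the same diameter above 42 mm height, about 30 g. Origin: centre of the underside.
- tray: Fixed. Flat rimless steel tray lying on the bench, 180 mm (its x) by 360 mm (its y), 3 mm thick. Origin: centre of the underside, which lies exactly midway between the stirrer and the tile; the top is 3 mm above the origin. Its +x axis points away from the robot ('behind'), turned at most about 13 degrees; its y axis runs along the line of the stirrer and the tile.
- stirrer: Fixed, standing on the tray. White magnetic stirrer, 140 mm (x) by 120 mm (y); in the middle of its top a round flat steel plate, 100 mm diameter, top 50 mm above the underside. A black knob sticks out 14 mm from its front (robot side). Origin: centre of the underside, under the plate's centre, 115 mm from the tray's centre along the tray's y, on the left or the right; axes parallel to the tray's.
- tile: Fixed, lying on the tray. White ceramic tile, 100 by 100 mm, 8 mm thick, on the other side of the tray's centre from the stirrer, 115 mm from the centre. Origin: centre of the underside; axes parallel to the tray's.
Mind the look-alikes: they are no part of the job. Leave any green or red look-alike of the jar alone.

How it is judged:
By the outcome, as a careful person would: the job done as asked, in the order asked, and still so for the second after the job is handed in, with the robot touching nothing.
It also fails if it takes over 136 s, if anything falls off the work surface, if the arm or the gripper's body presses on something with over 40 N, if the wrist force passes 120 N, or if a joint passes its speed limit or range.

### The arm

A 6-joint arm with a two-finger parallel gripper is mounted at the origin on the work surface. World frame = base frame: x ahead of the robot, y to its left, z up, the work surface at z = 0. Lengths are in m, angles in rad, forces in N, time in s.
With the tool pointing down it reaches from about 0.25 to 0.725 m from the base axis. Payload 4 kg.
Tool frame: the origin (TCP) lies at the very end of the fingers, on their centre line; the grasp point (between the pads) lies 19 mm behind it; z points along the fingers, y is the line along which they close (so a half turn about z gives the same grasp; the last joint's range is limited). The gripper opens to 85 mm and grips with 20 to 120 N. Pads are 22 mm wide; open, the fingers measure 114 mm over their backs; the gripper's body (76 mm by 85 mm) begins 54 mm behind the grasp point. The pads swing forward as they close: fully open they stand 13 mm farther back than shut.
Start: joints at [1.326, 0.241, 0.005, 1.335, 0, 1.571], TCP at [0.121, 0.485, 0.231] pointing down, gripper open.
Joint ranges: [-2.72, 2.72], [-1.05, 1.87], [-1.09, 1.28], [-1.99, 2.15], [-1.42, 1.44], [-3.14, 3.14]. Speed limits (rad/s): [2.79, 2.79, 3.14, 3.14, 3.14, 3.14].

### API

Orientations are given as a unit quaternion [x, y, z, w].
In Python, from workcell import telemetry, vision, workorder gives the robot as it stands.
- The arm moves only by the shell command python3 -m inch 'ROWS'. ROWS is JSON, a list of rows, each a list of 3 entries, a list of its own where there are three numbers: the turn, a rotation vector about the tool's x, y, z scaled (see below), then the shift along the tool's x, y, z scaled (see below), then the closure, from -1 (fully open) to 1 (shut). A call has 1 to 10 rows; each row shifts and turns the commanded pose from where the row before left it, along the tool's axes as they then stand; what a row does not reach is not made up. The controller multiplies each number of a shift by 0.3 m and each number of a turn by 360 degrees. A row lasts 1/12 s, in which the tool goes at most 41.7 mm and 7.16 degrees, less where a joint would pass 70% of its speed; a pose out of reach is approached as far as the arm can. A call with a number of a shift or a turn outside -1 to 1 is refused whole. A call with a gripper value outside its range is refused whole. The fingers move at their own pace and stop on an object; the grip force is fixed at half the most. Time passes only in rows, so rows that do not move let the fingers close. It gives the time, the measured TCP pose, the force, the opening and the grip force at its end, in the units of the state.
- telemetry.get_obs(): the state, without advancing time (a new reading comes with each control period).
- vision.camera(name): name is "side" or "top" or "wrist"; returns a dict with "img" (400x640x3 uint8, red, green, blue), "fov_y" (degrees; the focal length in pixels is half the picture's height over the tangent of half this angle, whatever the lens; pixels are square), "cx", "cy" (the principal point, pixels), "pose" (4x4, takes a point from camera to world coordinates). Camera axes: x right, y up, looking along -z (the intrinsics and any distortion apply to the point x, -y, -z); pixel columns grow to the right and rows downward; lengths in m; the calibration is good to about 2 mm. A picture is of the moment at which its call begins. There is no depth.
- workorder.job_done(): hands the job in; it is judged then, once.
The state is a dict: "clock": time; "joint_pos": joint angles; "joint_vel": joint speeds; "tau": joint torques, N m; "eef_pos": TCP position; "tool_rot": TCP orientation; "ft_force": force on the tool from outside, world axes, zero at the start; "ft_torque": the same for the moment, N m; "grip_width": finger opening in m; "grasp_force": force on a finger pad.
Only numpy, scipy, OpenCV 4.12 (cv2) and the standard library are available. Lean on these libraries where they do the work, as an engineer would, in place of code of your own. Each camera call takes 0.05 s, during which the arm holds its last target. There are 200 camera calls.

## Working session

There is one attempt and no reset: what is moved stays moved. The work goes in short steps, Python scripts to look and compute and a shell command to move; the robot and the scene stay as the last step left them, time stands still between calls to the robot, and variables do not carry over. Pictures are saved under pics/ and viewed, at most 18 in all, crops included, and the job is handed in when it is done.

```bash
ls; mkdir -p pics
python3 - <<'E'
from workcell import telemetry, vision
import cv2,numpy as np
np.set_printoptions(precision=4,suppress=True)
for n in ("top","side","wrist"):
    c=vision.camera(n); cv2.imwrite(f"pics/{n}0.png",c["img"][:,:,::-1])
    print(n,{k:v for k,v in c.items() if k!="img"})
o=telemetry.get_obs(); print(o)
E
```

```text
pics
top {'fov_y': 51.836867080389965, 'cx': 322.3897888921208, 'cy': 189.76107245648828, 'pose': array([[-0.0172,  0.9915, -0.1291,  0.3924],
       [-0.9999, -0.0173,  0.0002,  0.0047],
       [-0.002 ,  0.1291,  0.9916,  0.8662],
       [ 0.    ,  0.    ,  0.    ,  1.    ]])}
side {'fov_y': 55.1040622091107, 'cx': 323.7614515229349, 'cy': 199.60125842552844, 'pose': array([[ 0.772 ,  0.3496, -0.5309,  0.1051],
       [-0.6355,  0.4418, -0.6332, -0.4805],
       [ 0.0131,  0.8262,  0.5632,  0.4941],
       [ 0.    ,  0.    ,  0.    ,  1.    ]])}
wrist {'fov_y': 65.10066578887917, 'cx': 314.7055493720171, 'cy': 200.04358605580484, 'pose': array([[ 0.2418, -0.9302, -0.276 ,  0.0509],
       [ 0.9703,  0.231 ,  0.0715,  0.5021],
       [-0.0027, -0.2851,  0.9585,  0.3744],
       [ 0.    ,  0.    ,  0.    ,  1.    ]])}
{'clock': 0.15, 'joint_pos': array([ 1.326 ,  0.2413,  0.004 ,  1.3352, -0.    ,  1.5708]), 'joint_vel': array([-0.0005, -0.0012,  0.0034, -0.0001, -0.0008,  0.0002]), 'tau': array([ -0.0001, -37.2634,  25.2638,   0.0124,   0.    ,   0.    ]), 'eef_pos': array([0.1211, 0.4846, 0.2306]), 'tool_rot': array([ 0.1221,  0.9925, -0.0008, -0.0001]), 'ft_force': array([-0.0048,  0.6905,  0.3474]), 'ft_torque': array([ 0.0119, -0.0002, -0.0015]), 'grasp_force': 0.0, 'grip_width': 0.08551625633515895}
```

View pics/top0.png

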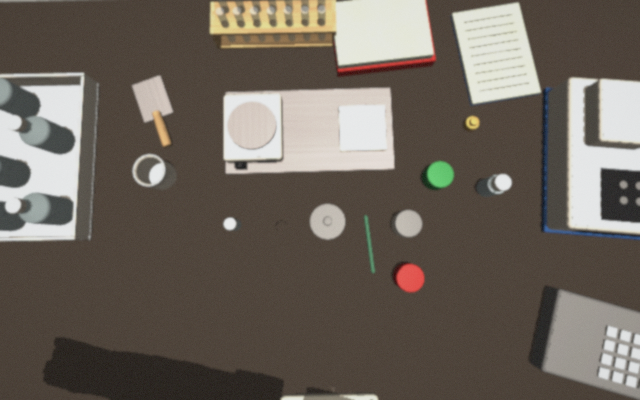

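View pics/side0.png

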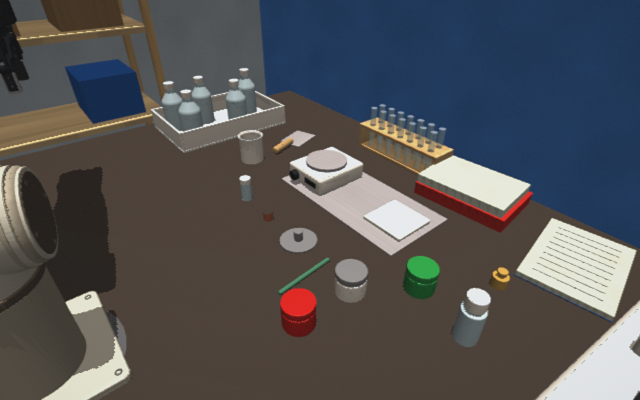

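Top view: beaker (151,168) is the only open vessel. The jar is the grey-topped one at (408,223), with look-alikes green (440,175) and red (410,278). The cover is at (327,222). The bottle is at (500,183), the big ones in the basin at (30,130) being excluded. The vial is at (230,224), with the rack tubes (270,12), brown stopper (281,225) and yellow weight (472,123) excluded. The stirrer plate is at (252,125) and the tile at (362,128). Side view: beaker (251,147), vial (246,188), cover (298,238), jar (351,280), bottle (471,318).

```bash
cat > h.py <<'E'
import numpy as np,cv2
from workcell import telemetry,vision
np.set_printoptions(precision=4,suppress=True)
def ray(c,u,v):
    f=200/np.tan(np.radians(c["fov_y"]/2)); P=c["pose"]
    d=P[:3,:3]@np.array([(u-c["cx"])/f,-(v-c["cy"])/f,-1]); return P[:3,3],d
def plane(c,uv,z):
    o,d=ray(c,*uv); return o+d*(z-o[2])/d[2]
def tri(rs):
    A=np.zeros((3,3));b=np.zeros(3)
    for o,d in rs:
        d=d/np.linalg.norm(d);M=np.eye(3)-np.outer(d,d);A+=M;b+=M@o
    p=np.linalg.solve(A,b); return p,max(np.linalg.norm(np.cross(p-o,d/np.linalg.norm(d))) for o,d in rs)
def proj(c,p):
    f=200/np.tan(np.radians(c["fov_y"]/2)); q=np.linalg.inv(c["pose"])@np.append(p,1)
    return np.array([c["cx"]+f*q[0]/-q[2],c["cy"]-f*q[1]/-q[2]])
def blobs(img,box,lo,hi,amin=30):
    x0,y0,x1,y1=box; hsv=cv2.cvtColor(img[y0:y1,x0:x1],cv2.COLOR_RGB2HSV)
    m=cv2.inRange(hsv,lo,hi); cs,_=cv2.findContours(m,cv2.RETR_EXTERNAL,cv2.CHAIN_APPROX_NONE)
    return [c+np.array([[[x0,y0]]]) for c in sorted(cs,key=cv2.contourArea,reverse=True) if cv2.contourArea(c)>=amin]
E
python3 - <<'E'
from h import *
t=vision.camera("top");s=vision.camera("side")
B={"top":(t,{"beaker":(130,150,180,192),"vial":(220,214,240,234),"cover":(305,200,350,243),"jar":(390,205,426,240),"bottle":(488,172,515,193),"stir":(218,88,288,164),"tile":(335,100,390,154)}),
"side":(s,{"beaker":(235,127,268,168),"vial":(236,172,256,204),"cover":(276,224,320,254),"jar":(332,258,372,302),"bottle":(450,285,494,348),"stir":(285,145,366,192),"tile":(360,198,432,240)})}
for n,(c,d) in B.items():
  for k,b in d.items():
    x0,y0,x1,y1=b
    g=cv2.cvtColor(c["img"],cv2.COLOR_RGB2GRAY)[y0:y1,x0:x1]
    th,_=cv2.threshold(g,0,255,cv2.THRESH_OTSU)
    for q in blobs(c["img"],b,(0,0,int(th)),(180,255,255))[:1]:
        print(n,k,int(th),cv2.contourArea(q),cv2.boundingRect(q),np.round(cv2.minAreaRect(q)[0],1),np.round(cv2.minAreaRect(q)[1],1),[np.round(v,1) for v in cv2.fitEllipse(q)])
# mosaics
im=[cv2.resize(t["img"][y0:y1,x0:x1],(190,190),interpolation=2) for x0,y0,x1,y1 in B["top"][1].values()]+[np.zeros((190,190,3),np.uint8)]
im2=[cv2.resize(s["img"][y0:y1,x0:x1],(190,190),interpolation=2) for x0,y0,x1,y1 in B["side"][1].values()]
L=im[:5]+im2[:5]
L=[cv2.resize(i,(150,150)) for i in L]
M=np.vstack([np.hstack(L[:5]),np.hstack(L[5:])])
cv2.imwrite("pics/crop1.png",M[:,:,::-1])
E
```

```text
top beaker 139 812.0 (132, 154, 34, 33) [148.4 169.7] [31.8 33.1] [array([148.5, 169.8]), array([31.4, 33. ]), np.float64(52.7)]
top vial 146 112.5 (223, 217, 13, 13) [229. 223.] [12. 12.] [array([229.3, 223.3]), array([12. , 12.2]), np.float64(45.0)]
top cover 130 949.5 (310, 204, 35, 36) [327.  221.5] [35. 34.] [array([327.1, 221.2]), array([34.6, 35. ]), np.float64(12.8)]
top jar 127 538.5 (395, 210, 27, 27) [408. 223.] [26. 26.] [array([408.3, 223. ]), array([25.8, 26.6]), np.float64(141.6)]
top bottle 156 203.0 (495, 174, 17, 19) [503. 183.] [18. 16.] [array([502.3, 182.7]), array([15.7, 19.3]), np.float64(31.3)]
top stir 149 4330.0 (223, 91, 65, 73) [255. 127.] [72. 64.] [array([256.1, 126.1]), array([76.5, 79.4]), np.float64(170.2)]
top tile 221 2340.0 (335, 103, 55, 51) [362. 128.] [54. 50.] [array([362.9, 129.9]), array([57.2, 58.7]), np.float64(60.9)]
side beaker 136 62.0 (237, 130, 26, 10) [249.5 134.5] [ 9. 25.] [array([249.7, 135.1]), array([ 9.6, 23.1]), np.float64(86.5)]
side vial 143 42.0 (239, 175, 12, 7) [244.6 177.6] [ 6.  10.8] [array([244.4, 177.7]), array([ 5.5, 10.3]), np.float64(85.2)]
side cover 106 677.5 (280, 228, 37, 24) [298.  239.5] [23. 36.] [array([297.9, 239.4]), array([23.4, 36.9]), np.float64(87.8)]
side jar 115 552.0 (335, 259, 33, 23) [351. 270.] [22. 32.] [array([351.2, 270. ]), array([22.2, 31.8]), np.float64(95.7)]
side bottle 147 296.5 (467, 288, 24, 18) [478.5 296.5] [17. 23.] [array([478.4, 296.4]), array([15.4, 24.6]), np.float64(113.1)]
side stir 141 1399.5 (290, 147, 73, 36) [326.  163.4] [32.  66.6] [array([325.5, 164.1]), array([30.4, 63.2]), np.float64(84.9)]
side tile 151 2547.5 (360, 198, 72, 42) [395.5 218.5] [71. 41.] [array([394.6, 217.7]), array([43.9, 75.7]), np.float64(95.9)]
```

View pics/crop1.png

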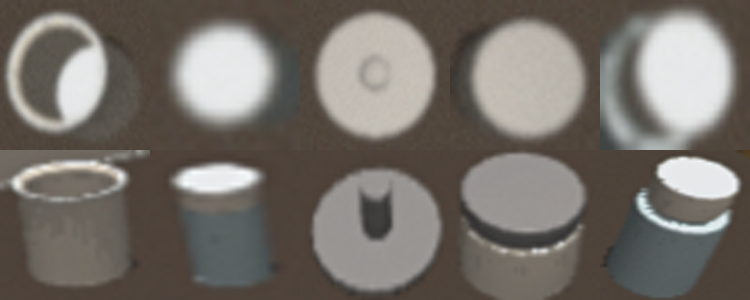

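Run:
```python
from h import *
t=vision.camera("top");s=vision.camera("side")
P={"beaker":((148.7,170.3),(251,135.5)),"vial":((229.3,223.2),(244.5,177.8)),"cover":((327.1,221.5),(298,239.7)),"jar":((408.3,223),(351.3,270)),"bottle":((502.5,183),(478.4,296.6))}
Z=dict(beaker=.07,vial=.055,cover=.004,jar=.05,bottle=.09)
for k,(a,b) in P.items():
    p,e=tri([ray(t,*a),ray(s,*b)]); print(k,p,"res",e,"top@z",plane(t,a,Z[k]),"side@z",plane(s,b,Z[k]))
for n,c,box,tb in (("top",t,(218,85,400,178),(330,100,392,156)),("side",s,(275,140,450,250),(358,195,436,242))):
    hsv=cv2.cvtColor(c["img"],cv2.COLOR_RGB2HSV)
    pts=[(252,125),(228,100),(310,130),(362,128)] if n=="top" else [(327,160),(345,175),(360,190),(396,218)]
    print(n,[hsv[v,u].tolist() for u,v in pts])
x0,y0=215,80
a=cv2.resize(t["img"][80:180,215:400],None,fx=4,fy=4,interpolation=2)
cv2.imwrite("pics/tray.png",a[:,:,::-1])
```

```text
beaker [0.5431 0.3441 0.0689] res 0.0027539664303106743 top@z [0.5405 0.345  0.07  ] side@z [0.5442 0.3403 0.07  ]
vial [0.4355 0.1884 0.0547] res 0.0007854757634048007 top@z [0.4348 0.1888 0.055 ] side@z [0.436  0.1876 0.055 ]
cover [ 0.4383 -0.0047  0.0029] res 0.0008730414284116996 top@z [ 0.4375 -0.0043  0.004 ] side@z [ 0.4384 -0.0062  0.004 ]
jar [ 0.4298 -0.1648  0.0493] res 0.0005377402867889922 top@z [ 0.4294 -0.1643  0.05  ] side@z [ 0.4298 -0.1656  0.05  ]
bottle [ 0.5014 -0.34    0.0895] res 0.001299171175573414 top@z [ 0.5004 -0.3387  0.09  ] side@z [ 0.5022 -0.3409  0.09  ]
top [[14, 24, 213], [90, 2, 233], [12, 24, 215], [90, 2, 233]]
side [[8, 19, 198], [16, 35, 109], [6, 20, 196], [108, 5, 237]]
```

View pics/tray.png

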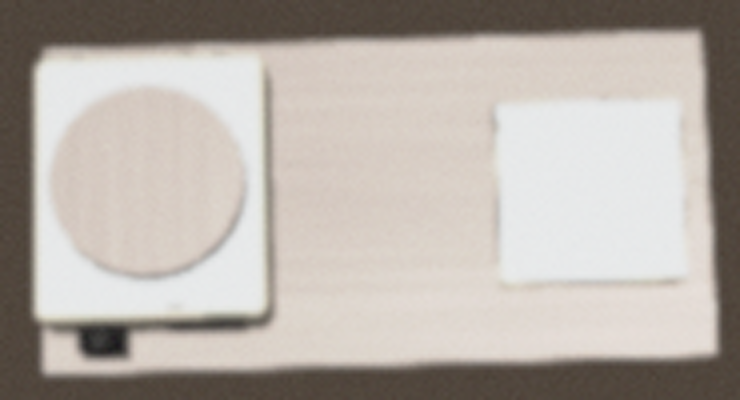

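Tray crop: the plate is a circle centred on (252,125.2) in the full picture, and the tile is centred near (362.8,127.5). The object choices are confirmed by the close crop.

```bash
cat >> h.py <<'E'
def rows(target,deg=None):
    """print shift from the commanded-like measured pose in tool axes, units of 0.3 m / 360 deg"""
    from scipy.spatial.transform import Rotation as R
    o=telemetry.get_obs(); r=R.from_quat(o["tool_rot"]); d=np.array(target)-o["eef_pos"]
    print("t",o["clock"],"eef",o["eef_pos"],"tool x dir",r.as_matrix()[:,0],"width",o["grip_width"],"d_world",d,"units tool",r.inv().apply(d)/0.3)
E
python3 - <<'E'
from h import *
t=vision.camera("top");s=vision.camera("side")
def m(c,box,lo,hi,f):
    q=blobs(c["img"],box,lo,hi,100)[0]; return f(q),cv2.contourArea(q)
pt=m(t,(224,98,282,154),(0,12,150),(180,255,255),cv2.fitEllipse); print(pt)
tt=m(t,(332,98,392,156),(0,0,205),(180,11,255),cv2.minAreaRect); print(tt)
ts=m(s,(358,195,436,245),(0,0,205),(180,14,255),cv2.minAreaRect); print(ts)
ps=m(s,(300,145,350,178),(0,12,150),(180,255,255),cv2.fitEllipse); print(ps)
q=blobs(s["img"],(358,195,436,245),(0,0,205),(180,14,255),100)[0]
M=cv2.moments(q);cts=(M["m10"]/M["m00"],M["m01"]/M["m00"])
print("plate",tri([ray(t,*pt[0][0]),ray(s,*ps[0][0])]),plane(t,pt[0][0],.053),plane(s,ps[0][0],.053))
print("tile",tri([ray(t,*tt[0][0]),ray(s,*cts)]),plane(t,tt[0][0],.011),plane(s,cts,.011))
rows([.542,.344,.2])
E
```

```text
(((251.30484008789062, 125.07523345947266), (46.33586883544922, 47.470157623291016), 78.22929382324219), 1725.0)
(((362.3116455078125, 126.91438293457031), (45.89445877075195, 48.078147888183594), 87.87889862060547), 2027.0)
(((396.513427734375, 217.47927856445312), (57.28831481933594, 32.842010498046875), 32.905242919921875), 1281.5)
(((326.0093078613281, 159.2613983154297), (18.523799896240234, 39.722774505615234), 91.84559631347656), 575.0)
plate (array([0.6344, 0.1463, 0.0527]), np.float64(0.0009890458954747458)) [0.6335 0.1468 0.053 ] [0.635  0.1455 0.053 ]
tile (array([ 0.6388, -0.0837,  0.0083]), np.float64(0.0003853167595687553)) [ 0.6377 -0.0832  0.011 ] [ 0.6362 -0.0861  0.011 ]
t 0.45 eef [0.1212 0.485  0.2312] tool x dir [-0.9702  0.2424 -0.    ] width 0.08552395123357742 d_world [ 0.4208 -0.141  -0.0312] units tool [-1.4749 -0.1162  0.1042]
```

```bash
python3 -m inch '[[[0,0,-0.0195],[0,0,0],-1],[[0,0,-0.0195],[0,0,0],-1],[[0,0,0],[-0.12,-0.04,0],-1],[[0,0,0],[-0.12,-0.04,0],-1],[[0,0,0],[-0.12,-0.04,0],-1],[[0,0,0],[-0.12,-0.04,0],-1],[[0,0,0],[-0.12,-0.04,0],-1],[[0,0,0],[-0.12,-0.04,0],-1],[[0,0,0],[-0.12,-0.04,0],-1],[[0,0,0],[-0.12,-0.04,0],-1]]'
python3 -m inch '[[[0,0,0],[-0.12,-0.04,0.025],-1],[[0,0,0],[-0.12,-0.04,0.025],-1],[[0,0,0],[-0.12,-0.04,0.025],-1],[[0,0,0],[-0.08,-0.03,0.025],-1],[[0,0,0],[0,0,0],-1],[[0,0,0],[0,0,0],-1]]'
python3 - <<'E'
from h import *
c=vision.camera("wrist");cv2.imwrite("pics/w1.png",c["img"][:,:,::-1]);rows([.542,.344,.2])
print(c["pose"]);print(proj(c,[.542,.344,.07]),proj(c,[.542,.344,0.]))
E
```

```text
clock: 1.28
eef_pos: [0.4109, 0.3883, 0.2314]
tool_rot: [-0.0, 1.0, 0.0, 0.0]
ft_force: [-0.4, 1.8, -0.0]
grip_width: 0.0855
grasp_force: 0.0
clock: 1.78
eef_pos: [0.542, 0.3429, 0.1997]
tool_rot: [0.001, 1.0, -0.001, -0.001]
ft_force: [0.0, -0.8, -0.3]
grip_width: 0.0852
grasp_force: 0.0
t 1.8333 eef [0.5411 0.3437 0.2006] tool x dir [-1.      0.0008  0.0016] width 0.08563046092658866 d_world [ 0.0009  0.0003 -0.0006] units tool [-0.0029  0.0008  0.0019]
[[ 0.002  -0.9592 -0.2827  0.47  ]
 [ 1.      0.0012  0.0027  0.343 ]
 [-0.0023 -0.2827  0.9592  0.3437]
 [ 0.      0.      0.      1.    ]]
[316.6812 190.8243] [316.4454 174.8814]
```

View pics/w1.png

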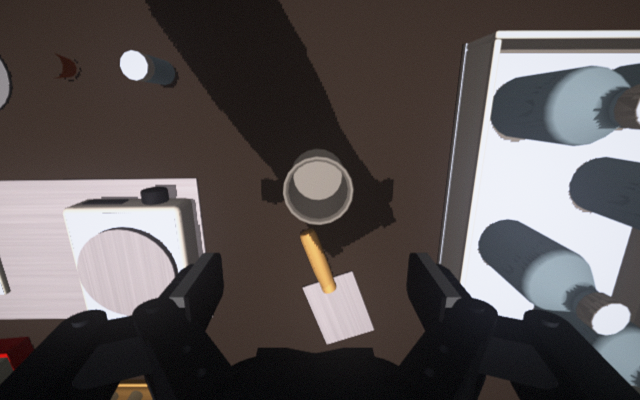

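Wrist view: beaker rim centred at (318.5,190), within about 1 mm of the two-view estimate. The spatula handle at (305,233) lies beyond the fingers' path, so I go down and grip.

```bash
python3 -m inch '[[[0,0,0],[-0.003,0.005,0.1],-1],[[0,0,0],[0,0,0.1],-1],[[0,0,0],[0,0,0.1],-1],[[0,0,0],[0,0,0.1],-1],[[0,0,0],[0,0,0.1],-1],[[0,0,0],[0,0,0.095],-1],[[0,0,0],[0,0,0],-1],[[0,0,0],[0,0,0],1],[[0,0,0],[0,0,0],1],[[0,0,0],[0,0,0],1]]'
python3 -m inch '[[[0,0,0],[0,0,0],1],[[0,0,0],[0,0,0],1],[[0,0,0],[0,0,0],1],[[0,0,0],[0,0,0],1],[[0,0,0],[0,0,0],1],[[0,0,0],[0,0,0],1]]'
```

```text
clock: 2.67
eef_pos: [0.5435, 0.3473, 0.026]
tool_rot: [-0.001, 1.0, 0.001, 0.002]
ft_force: [0.3, 0.3, 1.0]
grip_width: 0.0582
grasp_force: 61.9
clock: 3.17
eef_pos: [0.5436, 0.347, 0.0257]
tool_rot: [-0.0, 1.0, 0.002, 0.002]
ft_force: [-0.9, 1.3, 7.5]
grip_width: 0.0583
grasp_force: 62.2
```

```bash
python3 -m inch '[[[0,0,0],[0,0,-0.05],1],[[0,0,0],[0,0,-0.1],1],[[0,0,0],[0,0,-0.1],1],[[0,0,0],[0,0,-0.1],1],[[0,0,0],[-0.03,-0.07,-0.05],1],[[0,0,0],[-0.05,-0.1,0],1],[[0,0,0],[-0.05,-0.1,0],1],[[0,0,0],[-0.05,-0.1,0],1],[[0,0,0],[-0.05,-0.1,0],1],[[0,0,0],[-0.04,-0.1,0],1]]'
python3 -m inch '[[[0,0,0],[-0.032,-0.1,0],1],[[0,0,0],[0,0,0],1],[[0,0,0],[0,0,0],1],[[0,0,0],[0,0,0],1]]'
python3 - <<'E'
from h import *
c=vision.camera("wrist");cv2.imwrite("pics/w2.png",c["img"][:,:,::-1]);rows([.634,.146,.0785])
for p in ([.634,.146,.053],[.637,-.0843,.011]): print(proj(c,p))
for n,cc in (("side",vision.camera("side")),):
    cv2.imwrite("pics/s2.png",cc["img"][:,:,::-1])
E
```

```text
clock: 4.0
eef_pos: [0.6242, 0.1731, 0.1436]
tool_rot: [-0.0, 1.0, 0.0, 0.001]
ft_force: [1.3, 0.4, -0.6]
grip_width: 0.0582
grasp_force: 62.1
clock: 4.33
eef_pos: [0.6328, 0.1447, 0.1431]
tool_rot: [0.0, 1.0, 0.0, 0.0]
ft_force: [-0.4, 0.0, -1.0]
grip_width: 0.0583
grasp_force: 62.2
t 4.3833 eef [0.6325 0.1454 0.1431] tool x dir [-1.     -0.0009 -0.0001] width 0.058512677440398404 d_world [ 0.0015  0.0006 -0.0646] units tool [-0.0049  0.0018  0.2153]
[316.9503 204.9764]
[ 64.7877 194.2325]
```

View pics/w2.png

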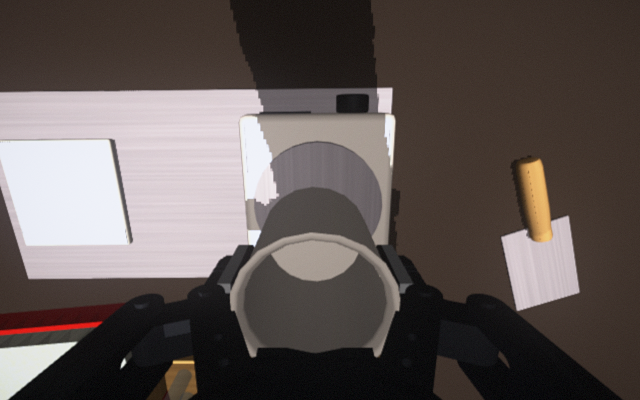

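Run:
```python
from h import *
c=vision.camera("wrist")
for z in (.181,.184,.187,.190): print("rim near z",z,proj(c,[.6325-.032,.1454,z]),proj(c,[.6325,.1454-.032,z])[0],proj(c,[.6325,.1454+.032,z])[0])
print("plate near",proj(c,[.584,.146,.053]),proj(c,[.634,.096,.053])[0],proj(c,[.634,.196,.053])[0])
print("tile corners",[proj(c,[.637+a,-.0843+b,.011]) for a in(-.05,.05) for b in (-.05,.05)])
rows([.634,.1465,.079])
```

```text
rim near z 0.181 [314.5799 223.8196] 232.31868400421834 396.48836997725874
rim near z 0.184 [314.5696 226.872 ] 230.32596052495876 398.45370884694614
rim near z 0.187 [314.5588 230.0881] 228.23477931557616 400.5161595366449
rim near z 0.19 [314.5473 233.4813] 226.0376585508958 402.6831021507679
plate near [315.6521 140.7558] 251.57734685077673 379.326692671192
tile corners [array([ -7.1463, 138.4652]), array([107.9656, 138.7428]), array([ 23.1189, 244.1916]), array([127.3215, 244.4475])]
t 4.4833 eef [0.6323 0.1461 0.143 ] tool x dir [-1.     -0.0022 -0.0001] width 0.05807421009210988 d_world [ 0.0017  0.0004 -0.064 ] units tool [-0.0055  0.0013  0.2133]
```

```bash
python3 -m inch '[[[0,0,0],[-0.006,0.005,0.07],1],[[0,0,0],[0,0,0.07],1],[[0,0,0],[0,0,0.05],1],[[0,0,0],[0,0,0.01],1],[[0,0,0],[0,0,0],1],[[0,0,0],[0,0,0],1]]'
python3 -m inch '[[[0,0,0],[0,0,0.005],1],[[0,0,0],[0,0,0],1]]'
python3 -m inch '[[[0,0,0],[0,0,0.005],1],[[0,0,0],[0,0,0],1]]'
```

```text
clock: 4.98
eef_pos: [0.6348, 0.1472, 0.0835]
tool_rot: [-0.001, 1.0, 0.0, 0.0]
ft_force: [0.2, -0.7, 0.1]
grip_width: 0.0583
grasp_force: 62.2
clock: 5.15
eef_pos: [0.6354, 0.1467, 0.0826]
tool_rot: [-0.0, 1.0, 0.0, 0.001]
ft_force: [-0.3, 0.5, -0.0]
grip_width: 0.0581
grasp_force: 62.2
clock: 5.32
eef_pos: [0.6348, 0.1463, 0.0803]
tool_rot: [-0.0, 1.0, 0.0, 0.0]
ft_force: [-0.7, -0.1, -1.3]
grip_width: 0.0586
grasp_force: 62.2
```

```bash
for i in 1; do python3 -m inch '[[[0,0,0],[0,0,0.004],1],[[0,0,0],[0,0,0],1]]' ; python3 -m inch '[[[0,0,0],[0,0,0.004],1],[[0,0,0],[0,0,0],1]]'; done | egrep 'eef|force'
python3 - <<'E'
from h import *
c=vision.camera("side");cv2.imwrite("pics/s3.png",cv2.resize(c["img"][110:200,270:400][:,:,::-1],None,fx=5,fy=5,interpolation=2))
E
```

```text
eef_pos: [0.6348, 0.1462, 0.0789]
ft_force: [-0.2, 0.2, 0.1]
grasp_force: 62.2
eef_pos: [0.6348, 0.1462, 0.0788]
ft_force: [-1.3, 0.5, 5.2]
grasp_force: 62.4
```

View pics/s3.png

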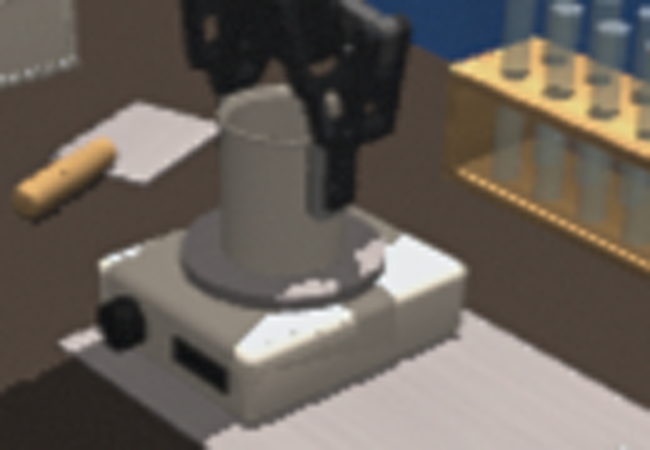

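Side crop: the beaker stands on the plate, rim at crop (265,110), base at (285,260) — roughly in the middle, with contact felt at the expected height. Release and go to the cover.

```bash
python3 -m inch '[[[0,0,0],[0,0,0],-1],[[0,0,0],[0,0,0],-1],[[0,0,0],[0,0,0],-1],[[0,0,0],[0,0,0],-1],[[0,0,0],[0,0,-0.05],-1],[[0,0,0],[0,0,-0.1],-1],[[0,0,0],[0,0,-0.1],-1],[[0,0,0],[0,0,-0.1],-1],[[0,0,0],[0.08,-0.06,-0.05],-1],[[0,0,0],[0.08,-0.06,0],-1]]'
python3 -m inch '[[[0,0,0],[0.082,-0.063,0],-1],[[0,0,0],[0.083,-0.063,0],-1],[[0,0,0],[0.083,-0.063,0],-1],[[0,0,0],[0.083,-0.063,0],-1],[[0,0,0],[0.083,-0.063,0],-1],[[0,0,0],[0.083,-0.063,0],-1],[[0,0,0],[0,0,0],-1],[[0,0,0],[0,0,0],-1]]'
python3 - <<'E'
from h import *
c=vision.camera("wrist");t=vision.camera("top");s=vision.camera("side")
rows([.438,-.005,.007])
print(proj(c,[.438,-.005,.004]),proj(c,[.438,-.005,.026]))
a=cv2.resize(c["img"][100:300,180:460],(420,300)); b=cv2.resize(t["img"][85:170,215:300],(300,300),interpolation=2)
cv2.imwrite("pics/m4.png",np.hstack([a,b])[:,:,::-1])
E
```

```text
clock: 6.53
eef_pos: [0.5896, 0.1111, 0.2016]
tool_rot: [-0.001, 1.0, 0.001, 0.005]
ft_force: [1.3, -0.0, 0.2]
grip_width: 0.0849
grasp_force: 0.0
clock: 7.2
eef_pos: [0.4367, -0.0039, 0.1977]
tool_rot: [0.001, 1.0, 0.0, 0.0]
ft_force: [0.1, -0.1, -0.4]
grip_width: 0.0853
grasp_force: 0.0
t 7.35 eef [ 0.4387 -0.0028  0.1977] tool x dir [-1.     -0.0008 -0.0014] width 0.08525525947900925 d_world [-0.0007 -0.0022 -0.1907] units tool [ 0.0032 -0.0073  0.6356]
[314.2072 176.687 ] [314.1538 181.249 ]
```

View pics/m4.png

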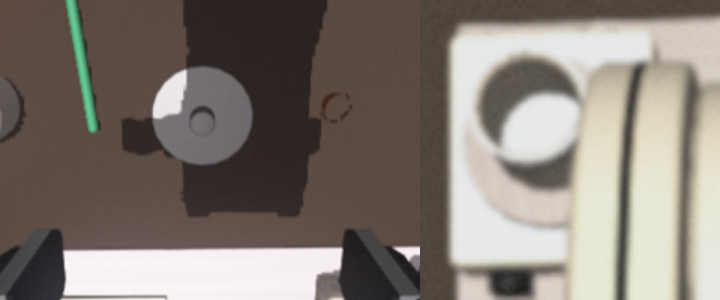

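Wrist crop: cover disc centred at about (315,177) in the full picture, 1 mm from the estimate, knob up. Grip the knob.

```bash
python3 -m inch '[[[0,0,0],[0,-0.005,0.1],-1],[[0,0,0],[0,0,0.1],-1],[[0,0,0],[0,0,0.1],-1],[[0,0,0],[0,0,0.1],-1],[[0,0,0],[0,0,0.1],-0.3],[[0,0,0],[0,0,0.1],-0.2],[[0,0,0],[0,0,0.025],-0.2],[[0,0,0],[0,0,0],-0.2],[[0,0,0],[0,0,0],0.2],[[0,0,0],[0,0,0],0.2]]'
python3 -m inch '[[[0,0,0],[0,0,0],1],[[0,0,0],[0,0,0],1],[[0,0,0],[0,0,0],1],[[0,0,0],[0,0,0],1],[[0,0,0],[0,0,0],1],[[0,0,0],[0,0,0],1]]'
```

```text
clock: 8.18
eef_pos: [0.4395, -0.0045, 0.0113]
tool_rot: [-0.0, 1.0, -0.0, 0.002]
ft_force: [0.2, -0.2, 1.0]
grip_width: 0.0344
grasp_force: 0.0
clock: 8.68
eef_pos: [0.4395, -0.0047, 0.0118]
tool_rot: [-0.0, 1.0, 0.0, 0.002]
ft_force: [0.2, 1.5, 6.1]
grip_width: 0.0151
grasp_force: 58.6
```

```bash
python3 -m inch '[[[0,0,0],[0,0,-0.03],1],[[0,0,0],[0,0,-0.1],1],[[0,0,0],[0,0,-0.1],1],[[0,0,0],[0,0,-0.1],1],[[0,0,0],[0,-0.05,-0.1],1],[[0,0,0],[0,-0.1,-0.1],1],[[0,0,0],[0,-0.1,-0.1],1],[[0,0,0],[0,0,-0.03],1],[[0,0,0],[0,0,0],1],[[0,0,0],[0,0,0],1]]'
python3 - <<'E'
from h import *
t=vision.camera("top");s=vision.camera("side");w=vision.camera("wrist")
rows([.635,.147,.2])
print("est",plane(t,(245.6,115.9),.123))
a=cv2.resize(t["img"][85:170,215:300],(340,340),interpolation=2);b=cv2.resize(s["img"][115:200,280:365],(340,340),interpolation=2)
d=cv2.resize(w["img"],(680,425))[:250]
cv2.imwrite("pics/m5.png",np.vstack([np.hstack([a,b]),d])[:,:,::-1])
E
```

```text
clock: 9.52
eef_pos: [0.4374, -0.0786, 0.2074]
tool_rot: [0.0, 1.0, 0.0, 0.001]
ft_force: [-0.1, 0.5, -1.1]
grip_width: 0.015
grasp_force: 58.7
t 9.6667 eef [ 0.4362 -0.0776  0.2053] tool x dir [-1.     -0.0016  0.0033] width 0.015028696837691213 d_world [ 0.1988  0.2246 -0.0053] units tool [-0.6638  0.7478  0.0161]
est [0.6305 0.1453 0.123 ]
```

View pics/m5.png

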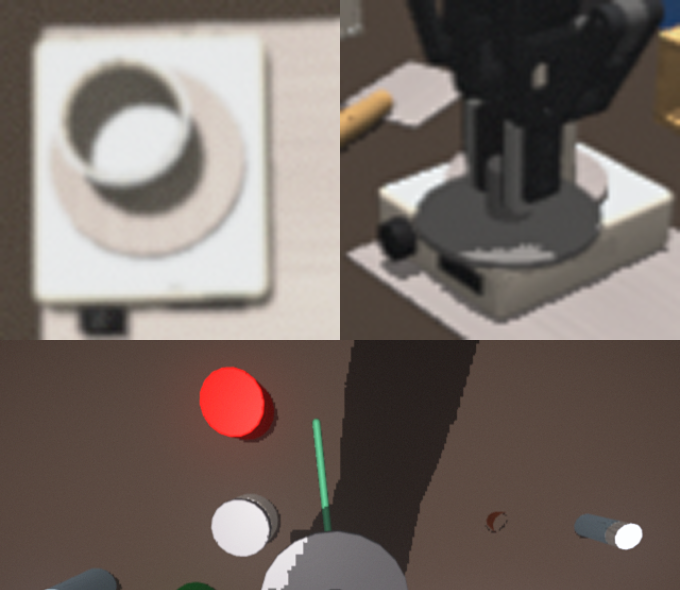

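Run:
```python
from h import *
t=vision.camera("top")
print(plane(t,(246.4,115.9),.123),plane(t,(252,125),.053))
q=[x for x in blobs(t["img"],(226,96,268,138),(0,0,190),(180,255,255),20)]
print([ (cv2.boundingRect(x),cv2.contourArea(x)) for x in q][:4])
g=cv2.cvtColor(t["img"],cv2.COLOR_RGB2GRAY);print(g[116,224:272]);print(g[92:136,240])
```

```text
[0.6305 0.1438 0.123 ] [0.6336 0.1454 0.053 ]
[((226, 96, 42, 42), 1342.5)]
[211 229 231 231 231 224 200 159 116  90  86  88  88  87  92 100 134 177
 211 224 230 232 232 232 232 232 232 231 233 232 232 233 232 232 230 222
 213 195 153 133 165 194 205 209 210 210 207 210]
[163 195 213 224 230 231 230 224 207 177 148 110  95  87  88  88  87  87
  86  89  92  88  90 108 134 166 192 213 222 229 230 230 229 230 227 221
 218 203 166 114  91 102 134 166]
```

```bash
python3 -m inch '[[[0,0,0],[-0.066,0.075,0],1],[[0,0,0],[-0.066,0.075,0],1],[[0,0,0],[-0.066,0.075,0],1],[[0,0,0],[-0.066,0.075,0],1],[[0,0,0],[-0.066,0.075,0],1],[[0,0,0],[-0.066,0.075,0],1],[[0,0,0],[-0.066,0.075,0],1],[[0,0,0],[-0.066,0.075,0],1],[[0,0,0],[-0.066,0.075,0],1],[[0,0,0],[-0.066,0.073,0],1]]'
python3 -m inch '[[[0,0,0],[0,0,0.06],1],[[0,0,0],[0,0,0.06],1],[[0,0,0],[0,0,0.06],1],[[0,0,0],[0,0,0.03],1],[[0,0,0],[0,0,0],1],[[0,0,0],[0,0,0],1]]'
python3 - <<'E'
from h import *
s=vision.camera("side");w=vision.camera("wrist")
rows([.635,.1465,.1348])
a=cv2.resize(s["img"][95:200,275:380],(500,500),interpolation=2)
b=cv2.resize(w["img"][150:400,190:440],(300,300))
cv2.imwrite("pics/m6.png",np.hstack([a,np.vstack([b,np.zeros((200,300,3),np.uint8)])])[:,:,::-1])
E
```

```text
clock: 10.55
eef_pos: [0.6352, 0.1481, 0.2048]
tool_rot: [-0.001, 1.0, -0.0, -0.002]
ft_force: [0.2, -0.4, -0.6]
grip_width: 0.0152
grasp_force: 58.7
clock: 11.05
eef_pos: [0.6346, 0.1461, 0.1428]
tool_rot: [-0.0, 1.0, -0.0, -0.001]
ft_force: [0.3, 0.4, 0.1]
grip_width: 0.0157
grasp_force: 58.7
t 11.15 eef [0.636  0.1461 0.1449] tool x dir [-1.     -0.0004 -0.0017] width 0.015183345375348111 d_world [-0.001   0.0004 -0.0101] units tool [0.0035 0.0014 0.0338]
```

View pics/m6.png

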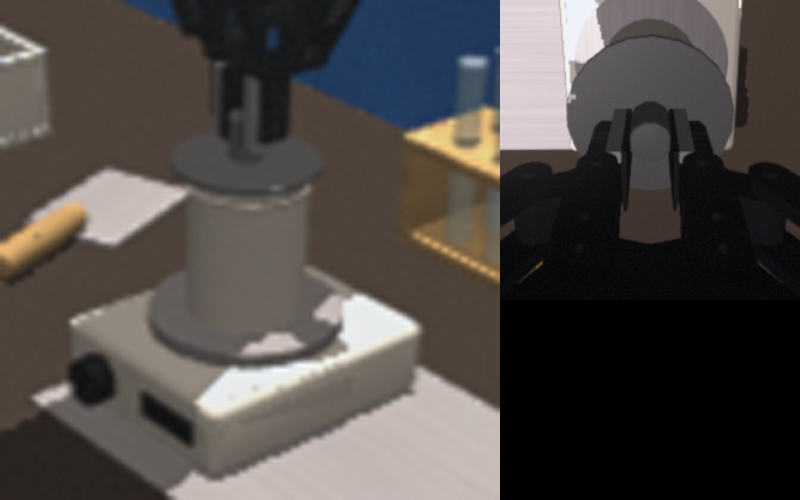

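Side crop: cover spans 170–323, beaker body 187–307 and plate 149–343 (centres 246.5, 247 and 246), so all three are aligned. I lower until contact.

```bash
(python3 -m inch '[[[0,0,0],[0,0,0.015],1],[[0,0,0],[0,0,0.01],1],[[0,0,0],[0,0,0],1]]'
python3 -m inch '[[[0,0,0],[0,0,0.004],1],[[0,0,0],[0,0,0],1]]') | egrep 'eef|ft_force'
```

```text
eef_pos: [0.6353, 0.1457, 0.1362]
ft_force: [-0.6, -1.3, -0.7]
eef_pos: [0.6354, 0.1457, 0.1351]
ft_force: [0.1, 0.2, 0.5]
```

```bash
(python3 -m inch '[[[0,0,0],[0,0,0.004],1],[[0,0,0],[0,0,0],1]]') | egrep 'eef|ft_force'
```

```text
eef_pos: [0.6357, 0.1457, 0.135]
ft_force: [-0.9, -0.1, 4.1]
```

```bash
python3 -m inch '[[[0,0,0],[0,0,0],0],[[0,0,0],[0,0,0],-0.3],[[0,0,0],[0,0,0],-0.3],[[0,0,0],[0,0,0],-0.3],[[0,0,0],[0,0,-0.05],-0.3],[[0,0,0],[0,0,-0.1],-0.3],[[0,0,0],[0,0,-0.05],-1],[[0,0,0],[0.06,-0.09,0],-1],[[0,0,0],[0.06,-0.09,0],-1],[[0,0,0],[0.063,-0.095,0],-1]]'
python3 -m inch '[[[0,0,0],[0.063,-0.095,0],-1],[[0,0,0],[0.063,-0.095,0],-1],[[0,0,0],[0.063,-0.095,0],-1],[[0,0,0],[0.063,-0.095,0],-1],[[0,0,0],[0.063,-0.095,0],-1],[[0,0,0],[0.063,-0.095,0],-1],[[0,0,0],[0.063,-0.095,0],-1],[[0,0,0],[0.063,-0.095,0],-1],[[0,0,0],[0,0,0],-1],[[0,0,0],[0,0,0],-1]]'
python3 - <<'E'
from h import *
s=vision.camera("side");w=vision.camera("wrist");t=vision.camera("top")
rows([.4297,-.165,.012])
print(proj(w,[.4297,-.165,.05]))
a=cv2.resize(s["img"][95:200,275:380],(400,400),interpolation=2);d=cv2.resize(t["img"][80:180,210:310],(400,400),interpolation=2)
b=w["img"][100:280,100:500]
cv2.imwrite("pics/m7.png",np.vstack([np.hstack([a,d]),np.hstack([b,np.zeros_like(b)])])[:,:,::-1])
E
```

```text
clock: 12.57
eef_pos: [0.5803, 0.0631, 0.1939]
tool_rot: [-0.001, 1.0, 0.0, 0.0]
ft_force: [0.5, -0.8, 0.7]
grip_width: 0.0852
grasp_force: 0.0
clock: 13.4
eef_pos: [0.4287, -0.166, 0.1942]
tool_rot: [0.002, 1.0, 0.0, 0.0]
ft_force: [0.3, 0.2, 0.6]
grip_width: 0.0855
grasp_force: 0.0
t 13.55 eef [ 0.4301 -0.1641  0.194 ] tool x dir [-1.     -0.0013 -0.0005] width 0.08546429190286658 d_world [-0.0004 -0.0009 -0.182 ] units tool [ 0.0015 -0.003   0.6066]
[315.3582 186.7566]
```

View pics/m7.png

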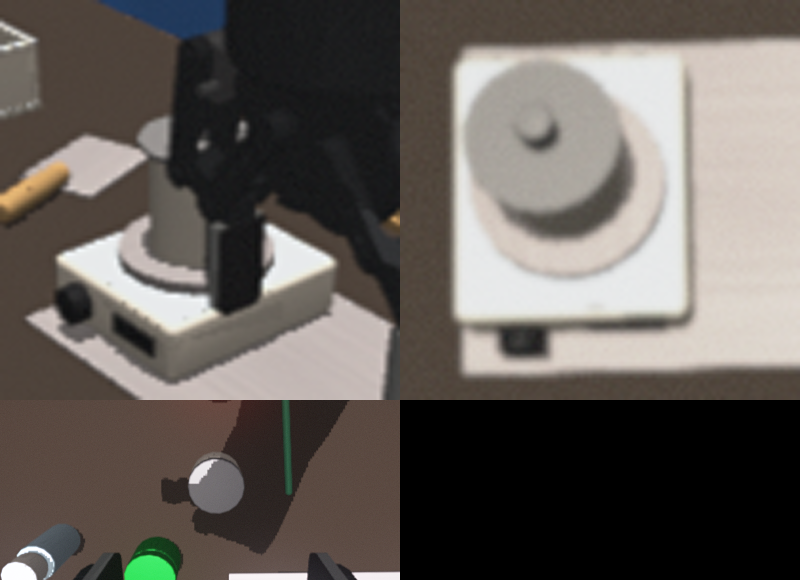

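Top: the cover sits centred on the beaker, at (246,114.4) in the full picture. Wrist: jar top at (316.5,186), matching the estimate. The rod and the green jar are clear of the fingers.

```bash
python3 -m inch '[[[0,0,0],[0,0,0.1],-1],[[0,0,0],[0,0,0.1],-1],[[0,0,0],[0,0,0.1],-1],[[0,0,0],[0,0,0.1],-1],[[0,0,0],[0,0,0.1],-1],[[0,0,0],[0,0,0.1],-1],[[0,0,0],[0,0,0],-1],[[0,0,0],[0,0,0],1],[[0,0,0],[0,0,0],1],[[0,0,0],[0,0,0],1]]'
python3 -m inch '[[[0,0,0],[0,0,0],1],[[0,0,0],[0,0,0],1],[[0,0,0],[0,0,0],1],[[0,0,0],[0,0,0],1],[[0,0,0],[0,0,0],1]]'
```

```text
clock: 14.38
eef_pos: [0.4317, -0.165, 0.0161]
tool_rot: [-0.001, 1.0, -0.001, 0.002]
ft_force: [-1.7, 1.6, 5.0]
grip_width: 0.0529
grasp_force: 63.4
clock: 14.8
eef_pos: [0.4317, -0.1653, 0.0161]
tool_rot: [-0.0, 1.0, -0.001, 0.003]
ft_force: [0.6, 0.8, 6.4]
grip_width: 0.0524
grasp_force: 63.1
```

```bash
python3 -m inch '[[[0,0,0],[0,0,-0.04],1],[[0,0,0],[0,0,-0.1],1],[[0,0,0],[0,0,-0.1],1],[[0,0,0],[-0.05,0.02,-0.1],1],[[0,0,0],[-0.1,0.04,-0.06],1],[[0,0,0],[-0.11,0.043,0],1],[[0,0,0],[-0.11,0.043,0],1],[[0,0,0],[-0.11,0.043,0],1],[[0,0,0],[-0.11,0.043,0],1],[[0,0,0],[-0.1,0.04,0],1]]'
python3 -m inch '[[[0,0,0],[0,0,0.05],1],[[0,0,0],[0,0,0.05],1],[[0,0,0],[0,0,0],1],[[0,0,0],[0,0,0],1]]'
python3 - <<'E'
from h import *
w=vision.camera("wrist")
rows([.638,-.084,.0271])
print([proj(w,[.637+a,-.084+b,.011]) for a in(-.05,.05) for b in (-.05,.05)])
e=telemetry.get_obs()["eef_pos"];print("jar top near, l, r",[proj(w,e+np.array([a-.002,b,.034])) for a,b in((-.027,0),(0,-.027),(0,.027))])
cv2.imwrite("pics/w8.png",w["img"][:,:,::-1])
E
```

```text
clock: 15.63
eef_pos: [0.6381, -0.0823, 0.1346]
tool_rot: [-0.0, 1.0, -0.0, 0.001]
ft_force: [0.5, -0.1, -0.5]
grip_width: 0.0526
grasp_force: 63.1
clock: 15.97
eef_pos: [0.6352, -0.083, 0.1031]
tool_rot: [-0.0, 1.0, 0.0, -0.002]
ft_force: [-1.2, -0.2, -0.6]
grip_width: 0.0525
grasp_force: 63.1
t 16.0167 eef [ 0.636  -0.0833  0.1043] tool x dir [-1.      0.0001  0.0006] width 0.052652410544282005 d_world [ 0.002  -0.0007 -0.0772] units tool [-0.0069 -0.0024  0.2573]
[array([246.8282, 141.0582]), array([381.1463, 141.1854]), array([254.0448, 262.3785]), array([373.8793, 262.5185])]
jar top near, l, r [array([314.8341, 230.0883]), array([246.7607, 293.423 ]), array([382.7931, 293.5897])]
```

View pics/w8.png

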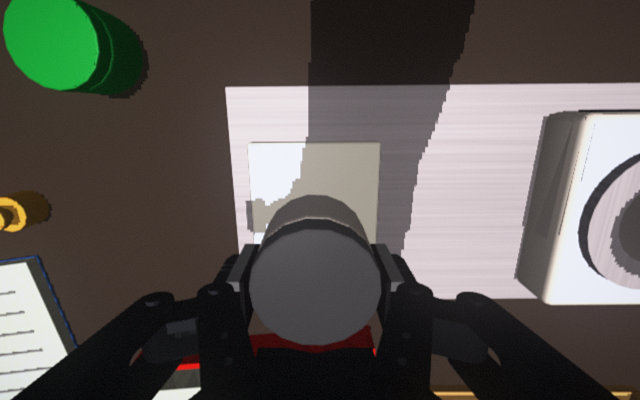

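```bash
(python3 -m inch '[[[0,0,0],[-0.015,-0.002,0.08],1],[[0,0,0],[0,0,0.08],1],[[0,0,0],[0,0,0.07],1],[[0,0,0],[0,0,0.01],1],[[0,0,0],[0,0,0],1],[[0,0,0],[0,0,0],1]]'
python3 -m inch '[[[0,0,0],[0,0,0.006],1],[[0,0,0],[0,0,0],1]]'
python3 -m inch '[[[0,0,0],[0,0,0.004],1],[[0,0,0],[0,0,0],1]]') | egrep 'eef|ft_force'
```

```text
eef_pos: [0.6419, -0.0841, 0.0338]
ft_force: [0.2, 0.4, -1.3]
eef_pos: [0.6423, -0.0839, 0.0321]
ft_force: [-0.2, -0.6, -0.7]
eef_pos: [0.6414, -0.0838, 0.0297]
ft_force: [0.2, -0.3, -1.8]
```

```bash
(python3 -m inch '[[[0,0,0],[0,0,0.004],1],[[0,0,0],[0,0,0],1]]'
python3 -m inch '[[[0,0,0],[0,0,0.004],1],[[0,0,0],[0,0,0],1]]'
python3 -m inch '[[[0,0,0],[0,0,0.003],1],[[0,0,0],[0,0,0],1]]') | egrep 'eef|ft_force'
```

```text
eef_pos: [0.6409, -0.0837, 0.0277]
ft_force: [-0.8, -0.3, -0.8]
eef_pos: [0.641, -0.0837, 0.0273]
ft_force: [-1.6, 0.1, 3.5]
eef_pos: [0.6409, -0.0837, 0.0272]
ft_force: [-3.9, 0.2, 7.8]
```

```bash
python3 -m inch '[[[0,0,0],[0,0,0],-1],[[0,0,0],[0,0,0],-1],[[0,0,0],[0,0,0],-1],[[0,0,0],[0,0,0],-1],[[0,0,0],[0,0,-0.05],-1],[[0,0,0],[0,0,-0.12],-1],[[0,0,0],[0,0,-0.12],-1],[[0,0,0],[0,0,-0.12],-1],[[0,0,0],[0.02,-0.05,-0.1],-1],[[0,0,0],[0.05,-0.09,-0.05],-1]]'
python3 -m inch '[[[0,0,0],[0.052,-0.095,0],-1],[[0,0,0],[0.052,-0.095,0],-1],[[0,0,0],[0.052,-0.095,0],-1],[[0,0,0],[0.052,-0.095,0],-1],[[0,0,0],[0.052,-0.095,0],-1],[[0,0,0],[0.052,-0.095,0],-1],[[0,0,0],[0.052,-0.095,0],-1],[[0,0,0],[0.033,-0.05,0],-1],[[0,0,0],[0,0,0],-1],[[0,0,0],[0,0,0],-1]]'
python3 - <<'E'
from h import *
s=vision.camera("side");w=vision.camera("wrist");t=vision.camera("top")
rows([.5012,-.3395,.06])
print(proj(w,[.5012,-.3395,.09]))
a=cv2.resize(s["img"][180:250,350:450],(400,280),interpolation=2);d=cv2.resize(t["img"][80:180,300:400],(400,400),interpolation=2)
b=w["img"][60:340,120:520]
cv2.imwrite("pics/m9.png",np.hstack([np.vstack([a,b]),np.vstack([d,np.zeros((160,400,3),np.uint8)])])[:,:,::-1])
E
```

```text
clock: 18.18
eef_pos: [0.6233, -0.1239, 0.1984]
tool_rot: [-0.003, 1.0, -0.0, 0.004]
ft_force: [0.4, -0.7, 0.5]
grip_width: 0.0852
grasp_force: 0.0
clock: 19.02
eef_pos: [0.5002, -0.3411, 0.1934]
tool_rot: [0.001, 1.0, 0.0, -0.0]
ft_force: [0.5, -0.0, 0.6]
grip_width: 0.0853
grasp_force: 0.0
t 19.1667 eef [ 0.5015 -0.3393  0.1935] tool x dir [-1.     -0.0016 -0.0001] width 0.08547051796612293 d_world [-0.0003 -0.0002 -0.1335] units tool [ 0.0009 -0.0008  0.445 ]
[316.0978 199.1479]
```

View pics/m9.png

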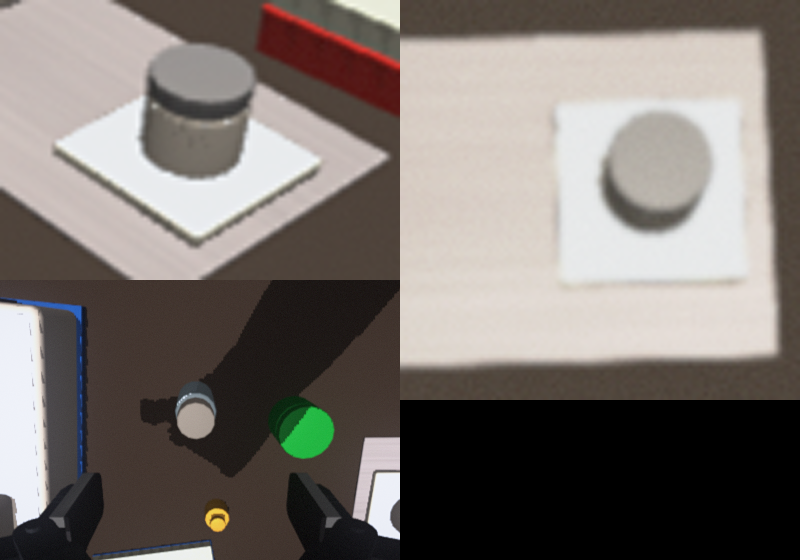

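```bash
python3 -m inch '[[[0,0,0],[0,0,0.1],-0.5],[[0,0,0],[0,0,0.1],-0.5],[[0,0,0],[0,0,0.1],-0.5],[[0,0,0],[0,0,0.1],-0.5],[[0,0,0],[0,0,0.1],-0.5],[[0,0,0],[0,0,0.055],-0.5],[[0,0,0],[0,0,0],-0.5],[[0,0,0],[0,0,0],1],[[0,0,0],[0,0,0],1],[[0,0,0],[0,0,0],1]]'
python3 -m inch '[[[0,0,0],[0,0,0],1],[[0,0,0],[0,0,0],1],[[0,0,0],[0,0,0],1],[[0,0,0],[0,0,0],1],[[0,0,0],[0,0,0],1]]'
python3 - <<'E'
from h import *
t=vision.camera("top")
print("jar",plane(t,(364.9,120.4),.061),"tile",plane(t,(362.8,127.6),.011),"cover",plane(t,(246.1,114.4),.127),"plate",plane(t,(252,125),.053))
E
```

```text
clock: 20.0
eef_pos: [0.5028, -0.3408, 0.0295]
tool_rot: [-0.001, 1.0, -0.001, 0.002]
ft_force: [0.6, 0.2, 0.4]
grip_width: 0.0364
grasp_force: 59.9
clock: 20.42
eef_pos: [0.5023, -0.3409, 0.0291]
tool_rot: [-0.0, 1.0, -0.001, 0.002]
ft_force: [1.4, 1.0, 6.4]
grip_width: 0.0363
grasp_force: 60.0
jar [ 0.6368 -0.0837  0.061 ] tile [ 0.6362 -0.0842  0.011 ] cover [0.6321 0.1436 0.127 ] plate [0.6336 0.1454 0.053 ]
```

```bash
python3 -m inch '[[[0,0,0],[0,0,-0.04],1],[[0,0,0],[0,0,-0.1],1],[[0,0,0],[0,0,-0.1],1],[[0,0,0],[0,0,-0.1],1],[[0,0,0],[-0.035,0.04,-0.08],1],[[0,0,0],[-0.035,0.1,0],1],[[0,0,0],[-0.035,0.1,0],1],[[0,0,0],[-0.035,0.1,0],1],[[0,0,0],[-0.035,0.1,0],1],[[0,0,0],[-0.035,0.1,0],1]]'
python3 -m inch '[[[0,0,0],[-0.035,0.1,0],1],[[0,0,0],[-0.035,0.1,0],1],[[0,0,0],[-0.035,0.1,0],1],[[0,0,0],[-0.035,0.1,0],1],[[0,0,0],[-0.035,0.1,0],1],[[0,0,0],[-0.034,0.1,0],1],[[0,0,0],[-0.03,0.1,0],1],[[0,0,0],[0,0,0],1],[[0,0,0],[0,0,0],1]]'
python3 - <<'E'
from h import *
w=vision.camera("wrist");rows([.637,.031,.0321])
print("tile edge y",proj(w,[.637,-.034,.011]),"stir edge",proj(w,[.5645,.086,.053]))
cv2.imwrite("pics/w10.png",w["img"][:,:,::-1])
E
```

```text
clock: 21.3
eef_pos: [0.5637, -0.1771, 0.1532]
tool_rot: [0.0, 1.0, -0.0, -0.0]
ft_force: [0.9, 0.3, -2.0]
grip_width: 0.0371
grasp_force: 60.2
clock: 22.05
eef_pos: [0.6354, 0.0335, 0.1526]
tool_rot: [-0.002, 1.0, -0.0, -0.0]
ft_force: [-0.0, -0.8, -1.4]
grip_width: 0.037
grasp_force: 60.3
t 22.1 eef [0.6351 0.0322 0.1527] tool x dir [-1.     -0.0015  0.0012] width 0.036690068999991526 d_world [ 0.0019 -0.0012 -0.1206] units tool [-0.0069 -0.0035  0.4019]
tile edge y [243.5409 188.766 ] stir edge [386.0912 109.3879]
```

View pics/w10.png

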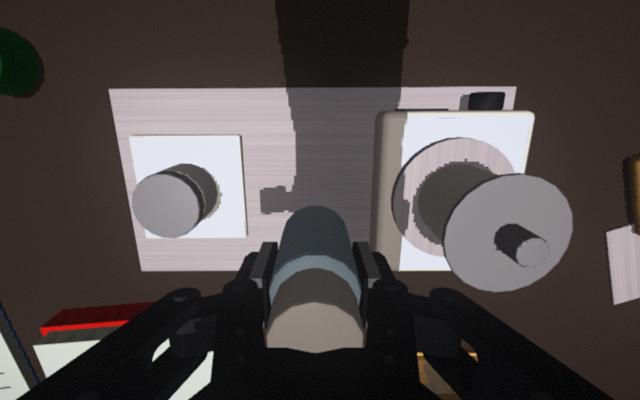

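Wrist: tile edge at column 244, stirrer edge at about 380. The bottle is held at 316 between them, as predicted. Lower it.

```bash
(python3 -m inch '[[[0,0,0],[-0.006,-0.003,0.08],1],[[0,0,0],[0,0,0.1],1],[[0,0,0],[0,0,0.1],1],[[0,0,0],[0,0,0.08],1],[[0,0,0],[0,0,0.02],1],[[0,0,0],[0,0,0],1],[[0,0,0],[0,0,0],1]]'
python3 -m inch '[[[0,0,0],[0,0,0.005],1],[[0,0,0],[0,0,0],1]]'
python3 -m inch '[[[0,0,0],[0,0,0.004],1],[[0,0,0],[0,0,0],1]]') | egrep 'eef|ft_force'
```

```text
eef_pos: [0.6376, 0.0298, 0.04]
ft_force: [0.4, 0.3, 0.1]
eef_pos: [0.6389, 0.0306, 0.0398]
ft_force: [-0.1, -0.4, -0.7]
eef_pos: [0.638, 0.0309, 0.0376]
ft_force: [-0.1, 0.0, -1.1]
```

```bash
(python3 -m inch '[[[0,0,0],[0,0,0.004],1],[[0,0,0],[0,0,0],1]]') | egrep 'eef|ft_force'
```

```text
eef_pos: [0.6373, 0.031, 0.0354]
ft_force: [-0.2, -0.4, -1.3]
```

```bash
(python3 -m inch '[[[0,0,0],[0,0,0.005],1],[[0,0,0],[0,0,0],1]]';python3 -m inch '[[[0,0,0],[0,0,0.004],1],[[0,0,0],[0,0,0],1]]';python3 -m inch '[[[0,0,0],[0,0,0.003],1],[[0,0,0],[0,0,0],1]]') | egrep 'eef|ft_force'
```

```text
eef_pos: [0.6371, 0.0309, 0.0334]
ft_force: [-0.4, 0.3, -1.8]
eef_pos: [0.6371, 0.0309, 0.0322]
ft_force: [0.0, -0.4, -2.3]
eef_pos: [0.6373, 0.0309, 0.0322]
ft_force: [-2.9, -0.1, 2.8]
```

```bash
python3 -m inch '[[[0,0,0],[0,0,0],-0.3],[[0,0,0],[0,0,0],-0.4],[[0,0,0],[0,0,0],-0.4],[[0,0,0],[0,0,-0.05],-0.4],[[0,0,0],[0,0,-0.12],-0.4],[[0,0,0],[0,0,-0.12],-0.4],[[0,0,0],[0,0,-0.12],-0.4],[[0,0,0],[0,0,-0.12],-0.4],[[0,0,0],[0.05,0.03,-0.03],-0.4],[[0,0,0],[0.075,0.06,0],-0.4]]'
python3 -m inch '[[[0,0,0],[0.078,0.062,0],-0.4],[[0,0,0],[0.078,0.062,0],-0.4],[[0,0,0],[0.078,0.062,0],-0.4],[[0,0,0],[0.078,0.062,0],-0.4],[[0,0,0],[0.078,0.062,0],-0.4],[[0,0,0],[0.078,0.062,0],-0.4],[[0,0,0],[0.078,0.062,0],-0.4],[[0,0,0],[0,0,0],-0.4],[[0,0,0],[0,0,0],-0.4]]'
python3 - <<'E'
from h import *
s=vision.camera("side");w=vision.camera("wrist");t=vision.camera("top")
rows([.4355,.1884,.026])
print(proj(w,[.4355,.1884,.055]))
a=cv2.resize(s["img"][130:250,290:450],(400,300),interpolation=2);d=cv2.resize(t["img"][80:180,260:360],(400,400),interpolation=2)
b=w["img"][80:300,120:520]
cv2.imwrite("pics/m11.png",np.hstack([np.vstack([a,b]),np.vstack([d,np.zeros((120,400,3),np.uint8)])])[:,:,::-1])
E
```

```text
clock: 24.52
eef_pos: [0.6037, 0.0567, 0.2042]
tool_rot: [0.001, 1.0, 0.0, 0.005]
ft_force: [0.3, 0.7, 0.6]
grip_width: 0.0597
grasp_force: 0.0
clock: 25.27
eef_pos: [0.4352, 0.1889, 0.2]
tool_rot: [-0.002, 1.0, 0.0, 0.0]
ft_force: [-0.2, 1.1, -0.1]
grip_width: 0.0597
grasp_force: 0.0
t 25.4167 eef [0.4368 0.1877 0.1997] tool x dir [-1.      0.0005 -0.0008] width 0.05997604797126994 d_world [-0.0013  0.0007 -0.1737] units tool [0.0048 0.0022 0.5791]
[315.2812 185.6017]
```

View pics/m11.png

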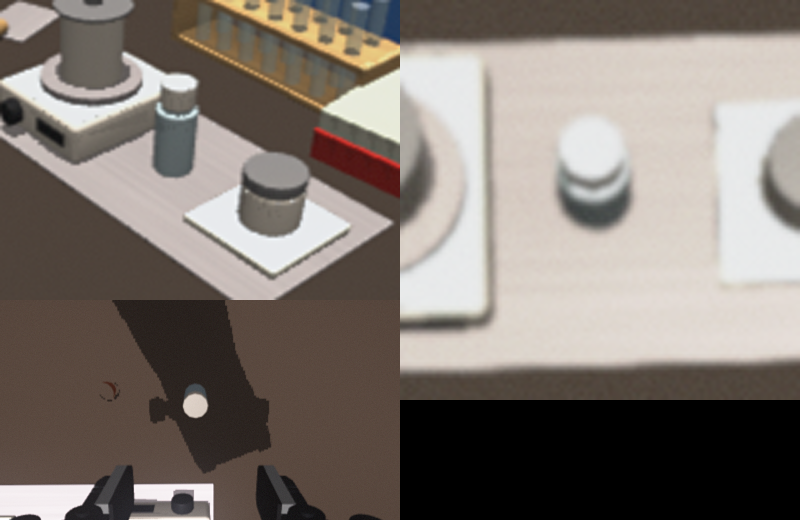

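```bash
python3 -m inch '[[[0,0,0],[0.005,0.002,0.1],-0.4],[[0,0,0],[0,0,0.1],-0.4],[[0,0,0],[0,0,0.1],-0.4],[[0,0,0],[0,0,0.1],-0.4],[[0,0,0],[0,0,0.1],-0.4],[[0,0,0],[0,0,0.07],-0.2],[[0,0,0],[0,0,0],-0.2],[[0,0,0],[0,0,0],1],[[0,0,0],[0,0,0],1],[[0,0,0],[0,0,0],1]]'
python3 -m inch '[[[0,0,0],[0,0,0],1],[[0,0,0],[0,0,0],1],[[0,0,0],[0,0,0],1],[[0,0,0],[0,0,0],1],[[0,0,0],[0,0,0],1]]'
python3 - <<'E'
from h import *
t=vision.camera("top")
print("bottle",plane(t,(308.1,117.7),.093),"mid",(plane(t,(362.8,127.6),.011)+plane(t,(252,125),.053))/2)
E
```

```text
clock: 26.25
eef_pos: [0.4365, 0.189, 0.0304]
tool_rot: [0.0, 1.0, 0.001, 0.002]
ft_force: [0.4, -0.8, -0.1]
grip_width: 0.0221
grasp_force: 58.7
clock: 26.67
eef_pos: [0.4359, 0.1891, 0.0301]
tool_rot: [-0.0, 1.0, 0.001, 0.002]
ft_force: [-0.1, -1.0, 6.4]
grip_width: 0.0223
grasp_force: 59.2
bottle [0.6344 0.0298 0.093 ] mid [0.6349 0.0306 0.032 ]
```

```bash
python3 -m inch '[[[0,0,0],[0,0,-0.04],1],[[0,0,0],[0,0,-0.1],1],[[0,0,0],[0,0,-0.1],1],[[0,0,0],[0,0,-0.1],1],[[0,0,0],[0,0,-0.1],1],[[0,0,0],[-0.04,-0.06,-0.06],1],[[0,0,0],[-0.08,-0.08,0],1],[[0,0,0],[-0.08,-0.08,0],1],[[0,0,0],[-0.08,-0.08,0],1],[[0,0,0],[-0.08,-0.08,0],1]]'
python3 -m inch '[[[0,0,0],[-0.08,-0.08,0],1],[[0,0,0],[-0.1,-0.067,0],1],[[0,0,0],[-0.1,0,0],1],[[0,0,0],[-0.1,0,0],1],[[0,0,0],[-0.08,0,0],1],[[0,0,0],[0,0,0],1],[[0,0,0],[0,0,0],1],[[0,0,0],[0,0,0],1]]'
python3 - <<'E'
from h import *
rows([.6817,.0312,.0331])
E
```

```text
clock: 27.55
eef_pos: [0.5432, 0.0737, 0.1792]
tool_rot: [-0.0, 1.0, 0.0, 0.0]
ft_force: [0.7, 1.0, 0.3]
grip_width: 0.0221
grasp_force: 58.8
clock: 28.22
eef_pos: [0.6795, 0.0308, 0.178]
tool_rot: [-0.0, 1.0, -0.0, -0.001]
ft_force: [-0.4, 0.5, 0.9]
grip_width: 0.0227
grasp_force: 58.8
t 28.2167 eef [0.6795 0.0308 0.178 ] tool x dir [-1.     -0.0005  0.002 ] width 0.022678740879362908 d_world [ 0.0022  0.0004 -0.1449] units tool [-0.0081  0.0015  0.4831]
```

```bash
(python3 -m inch '[[[0,0,0],[-0.006,0.001,0.08],1],[[0,0,0],[0,0,0.1],1],[[0,0,0],[0,0,0.1],1],[[0,0,0],[0,0,0.1],1],[[0,0,0],[0,0,0.06],1],[[0,0,0],[0,0,0],1],[[0,0,0],[0,0,0],1]]'
python3 -m inch '[[[0,0,0],[0,0,0.01],1],[[0,0,0],[0,0,0],1]]') | egrep 'eef|ft_force'
python3 - <<'E'
from h import *
s=vision.camera("side");cv2.imwrite("pics/s12.png",cv2.resize(s["img"][110:210,310:410],(500,500),interpolation=2)[:,:,::-1])
E
```

```text
eef_pos: [0.6805, 0.0311, 0.0465]
ft_force: [-0.3, -0.0, 0.3]
eef_pos: [0.6836, 0.0311, 0.0461]
ft_force: [-0.0, -0.4, -0.2]
```

View pics/s12.png

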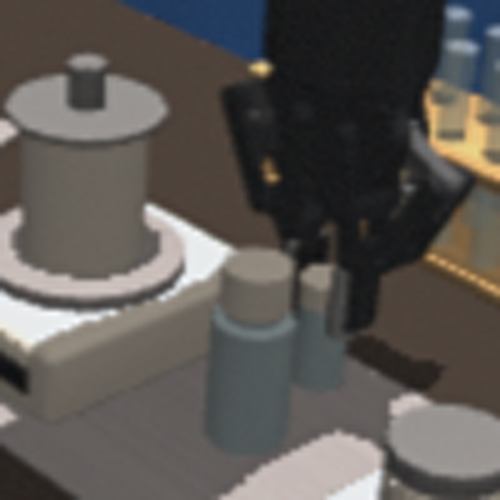

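Side crop: the vial (320,330) hangs clear behind the bottle (250,350), the gripper is clear of the bottle cap, and the cover is centred on the beaker. Continue down.

```bash
(python3 -m inch '[[[0,0,0],[0,0,0.015],1],[[0,0,0],[0,0,0.01],1],[[0,0,0],[0,0,0],1],[[0,0,0],[0,0,0],1]]'
python3 -m inch '[[[0,0,0],[0,0,0.005],1],[[0,0,0],[0,0,0],1]]') | egrep 'eef|ft_force'
```

```text
eef_pos: [0.682, 0.0309, 0.0358]
ft_force: [-0.2, -1.0, 0.1]
eef_pos: [0.6822, 0.0309, 0.0343]
ft_force: [-0.2, 0.5, -0.9]
```

```bash
(python3 -m inch '[[[0,0,0],[0,0,0.004],1],[[0,0,0],[0,0,0],1]]'
python3 -m inch '[[[0,0,0],[0,0,0.004],1],[[0,0,0],[0,0,0],1]]') | egrep 'eef|ft_force'
```

```text
eef_pos: [0.6823, 0.0309, 0.0333]
ft_force: [0.1, -0.1, 0.0]
eef_pos: [0.6825, 0.0309, 0.0333]
ft_force: [-2.1, 0.4, 3.9]
```

```bash
python3 -m inch '[[[0,0,0],[0,0,0],0],[[0,0,0],[0,0,0],-0.1],[[0,0,0],[0,0,0],-0.1],[[0,0,0],[0,0,-0.04],-0.1],[[0,0,0],[0,0,-0.1],-0.1],[[0,0,0],[0,0,-0.1],-0.1],[[0,0,0],[0,0,-0.12],-0.1],[[0,0,0],[0,0,-0.12],-0.1],[[0,0,0],[0,0,-0.12],-0.1],[[0,0,0],[0,0,0],-0.1]]'
python3 -m inch '[[[0,0,0],[0.1,-0.06,0],-0.1],[[0,0,0],[0.1,-0.08,0],-0.1],[[0,0,0],[0.1,-0.08,0],-0.1],[[0,0,0],[0.1,-0.08,0],-0.1],[[0,0,0],[0.1,-0.08,0],-0.1],[[0,0,0],[0.1,-0.08,0],-0.1],[[0,0,0],[0.1,-0.08,0],-0.1],[[0,0,0],[0.1,-0.08,0],-0.1],[[0,0,0],[0,0,0],-0.1],[[0,0,0],[0,0,0],-0.1]]'
python3 - <<'E'
from h import *
s=vision.camera("side");t=vision.camera("top")
a=cv2.resize(s["img"][110:250,280:440],(400,350),interpolation=2);d=cv2.resize(t["img"][80:180,260:360],(400,400),interpolation=2)
cv2.imwrite("pics/m13.png",np.hstack([np.vstack([a,np.zeros((50,400,3),np.uint8)]),d])[:,:,::-1])
E
```

```text
clock: 30.68
eef_pos: [0.6861, 0.0311, 0.2232]
tool_rot: [-0.0, 1.0, 0.0, 0.008]
ft_force: [1.5, 0.8, 1.8]
grip_width: 0.0472
grasp_force: 0.0
clock: 31.52
eef_pos: [0.4412, -0.1563, 0.2133]
tool_rot: [0.002, 1.0, -0.0, 0.001]
ft_force: [-0.1, 0.8, 0.7]
grip_width: 0.0465
grasp_force: 0.0
```

View pics/m13.png

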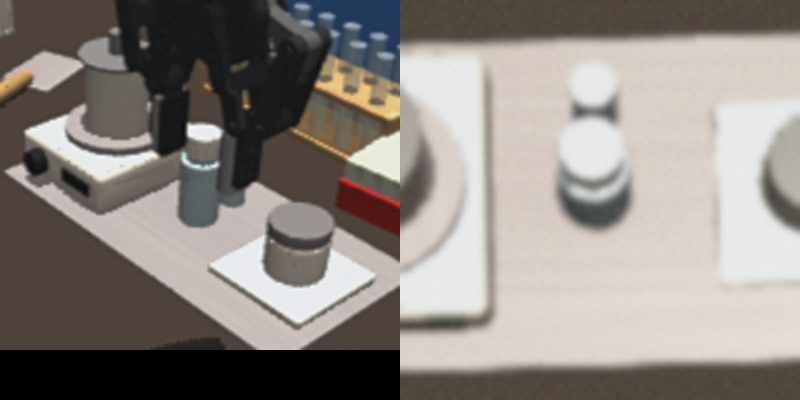

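Run:
```python
from h import *
t=vision.camera("top")
b=plane(t,(308.1,117.7),.093);v=plane(t,(308.4,101.5),.058);d=(v-b)[:2];u=(plane(t,(252,125),.053)-plane(t,(362.8,127.6),.011))[:2];u/=np.linalg.norm(u)
print(b,v,"gap",np.linalg.norm(d)-.031,"along y",d@u)
```

```text
[0.6344 0.0298 0.093 ] [0.6794 0.0298 0.058 ] gap 0.014004151170542406 along y -0.00040386186411132854
```

The gap is 14 mm and the vial is square behind the bottle. All five things are standing and let go.

```bash
python3 -c "
from workcell import workorder; print(workorder.job_done())"
```

```text
the job is handed in; nothing more can be done
None
```

I handed the job in at about 32 s of robot time: all five things stand upright and let go, with the beaker and cover within about 3 mm of the plate's centre, the jar and bottle within about 1 mm of their places, and the vial square behind the bottle with a gap of about 14 mm.

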